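Put the rolling pin away in its rest

ROBOT

A 6-joint arm with a two-finger parallel gripper is mounted at the origin on a cart in front of the work surface, level with it; the furniture and walls round the work are solid. World frame = base frame: x ahead of the robot, y to its left, z up, the work surface at z = 0. Lengths are in m, angles in rad, forces in N, time in s.
With the tool pointing down it reaches from about 0.425 to 1.125 m from the base axis. Payload 14.9 kg.
Tool frame: the origin (TCP) lies midway between the tips of the shut fingers; the grasp point (between the pads) lies 19 mm behind it; z points along the fingers, y is the direction in which the jaws open and shut (so a half turn about z gives the same grasp; the last joint's range is limited). The gripper opens to 91 mm and grips with 3 to 60 N. Pads are 32 mm wide; open, the fingers measure 118 mm over their backs; the gripper's body (76 mm by 178 mm) begins 60 mm behind the grasp point.
Start: joints at [-1.378, 0.379, 1.734, -0, 1.028, -0.033], TCP at [0.157, -0.682, 0.214] pointing down, gripper open.
Joint ranges: [-2.77, 2.77], [-0.74, 2.19], [0, 2.66], [-1.06, 4.2], [0.31, 2.87], [-3.08, 3.08]. Speed limits (rad/s): [1.89, 1.89, 2.39, 3.14, 3.14, 3.14].

INTERFACE

Orientations are given as a 3x3 rotation matrix whose columns are the frame's x, y, z axes.
In Python, from plant import bot gives the robot as it stands.
- The arm moves only by the shell command python3 -m handwheel 'ROWS'. ROWS is text: rows parted by semicolons, each of 5 numbers parted by spaces: the closure, from -1 (fully open) to 1 (shut), so that 0 is half open, then the shift along the tool's x, y, z in m, then the turn about the tool's z in degrees. A call has 1 to 20 rows; each row is the pose to reach, as a shift and turn from the pose commanded when the call began, along the tool's axes at that moment; what a row does not reach only later rows make up. A row lasts 1/10 s, in which the tool goes at most 50 mm and 8.59 degrees, less where a joint would pass 70% of its speed; a pose out of reach is approached as far as the arm can. A call with a gripper value outside its range is refused whole. The fingers move at their own pace and stop on an object; the grip force is fixed at half the most. Time passes only in rows, so rows that repeat a pose let the fingers close. It gives the time, the measured TCP pose, the force and the opening at its end, in the units of the state.
- bot.read_state(): the state, without advancing time (a new reading comes with each control period).
- bot.read_camera(name): name is "scene" or "top" or "wrist"; returns a dict with "frame" (400x640x3 uint8, blue, green, red), "K" (3x3 intrinsics, pixels), "k1" (the pictures are not rectified: a ray, as slopes to the right and down, at radius r is drawn at 1 + k1 r^2 times it, then the intrinsics apply), "xyz" and "rotation" of the camera in the world. Camera axes: x right, y up, looking along -z (the intrinsics and any distortion apply to the point x, -y, -z); pixel columns grow to the right and rows downward; lengths in m; the calibration is good to about 2 mm. A picture is of the moment at which its call begins. There is no depth.
- bot.sign_off(): hands the job in, once; it reports no verdict.
The state is a dict: "t": time; "joint_positions": joint angles; "joint_velocities": joint speeds; "effort": joint torques, N m; "eef_pos": TCP position; "orientation": TCP orientation; "force": force on the tool from outside, world axes, zero at the start; "moment": the same for the moment, N m; "opening": finger opening in m.
Only numpy, scipy, OpenCV 4.12 (cv2) and the standard library are available. Lean on these libraries where they do the work, as an engineer would, in place of code of your own. Each camera call takes 0.05 s, during which the arm holds its last target. There are 200 camera calls.

TASK

Pick up the wooden rolling pin that lies loose on the table and lay it in its V-shaped wooden rest, so that its barrel sits centred and fully down in both V's and it can no longer roll away. Do not disturb the damp, freshly thrown cup that stands between them.

Things in the scene. Friction and masses are not known exactly. Their poses are not given: they have to be found in the camera images.
- pin_center (a point): Middle, on the axis, of a wooden rolling pin with a thinner turned handle at each end: 380 mm long, 0.45 kg, barrel 236 mm long and 47 mm in diameter. It lies on its side on the table, free to roll, this point then 23.5 mm up. Its y axis runs along the pin, either end first; x and z turn as it rolls.
- pin_rest: Fixed wooden rest: board 76 mm (x) by 170 mm (y), 10 mm thick, origin at the centre of its underside, z up. On it, 70 mm either side of the middle along y, stand two V supports, each 16 mm thick along y, of slats at 45 degrees, V bottom 22 mm and tips 52 mm above the table, 59 mm apart inside, 76 outside. Between them 124 mm are free above the board. The trough runs along y.
- rest_seat (a point): Point of the rest half way between its two V supports, 55 mm above the table, where the middle of the pin's axis lies when the pin is seated. Its y axis runs along the trough.
- thrown_cup: Damp, unfired thrown clay cup, brown-grey, 65 mm in diameter and 62 mm high, standing upright on the table between the pin and the rest. Origin: centre of its underside.

How it is judged:
At the end, for the whole second after the job is handed in: The rolling pin lies in the rest: its middle within 25 mm horizontally and 8 mm in height of the seat point, and its axis within 7 degrees of the trough (horizontal distance between pin_center and rest_seat below 0.025 m and z of pin_center in the frame of rest_seat between -0.008 and 0.008 m and angle between the y axis of pin_center and the y axis of rest_seat, either way round below 0.12 rad); the robot touches nothing.
It fails at once if the damp cup is moved by more than 15 mm (distance of thrown_cup from where it was at the start of the episode above 0.015 m).
It fails at once if the damp cup is tipped (angle between thrown_cup's own z axis and vertical above 0.25 rad).
It also fails if it takes over 42 s, if anything falls off the work surface, if the arm or the gripper's body presses on something with over 40 N, if the wrist force passes 120 N, or if a joint passes its speed limit or range.

## Working session

There is one attempt and no reset: what is moved stays moved. The work goes in short steps, Python scripts to look and compute and a shell command to move; the robot and the scene stay as the last step left them, time stands still between calls to the robot, and variables do not carry over. Pictures are saved under pics/ and viewed, about 8 in all and at most 12, crops included, and the job is handed in when it is done.

```bash
mkdir -p pics; cat > h.py <<'E'
import numpy as np, cv2
from plant import bot
def ray(c,u,v):
    K=np.array(c["K"],float); d=np.array([c["k1"],0,0,0,0],float)
    p=cv2.undistortPoints(np.array([[[u,v]]],float),K,d)[0,0]
    return np.array(c["xyz"]),np.array(c["rotation"])@np.array([p[0],-p[1],-1.])
def onz(c,u,v,z):
    o,d=ray(c,u,v); return o+d*(z-o[2])/d[2]
def snap(n,f):
    c=bot.read_camera(n); cv2.imwrite("pics/"+f+".png",c["frame"]); 
    import pickle; pickle.dump(c,open("pics/"+f+".pkl","wb")); return c
E
python3 - <<'E'
from h import *
for n in("top","scene"):
    c=snap(n,n+"0"); print(n,np.round(c["xyz"],3),np.round(c["rotation"],2).tolist(),c["k1"])
s=bot.read_state(); print(s["t"],s["eef_pos"],np.round(s["orientation"],3),s["opening"])
E
```

```text
top [ 0.483 -0.003  0.934] [[-0.01, 1.0, -0.08], [-1.0, -0.01, -0.02], [-0.02, 0.08, 1.0]] -0.03602043153498931
scene [0.201 0.636 0.558] [[-0.88, 0.26, -0.4], [-0.48, -0.5, 0.72], [-0.01, 0.83, 0.56]] -0.04944790816470483
0.1 [ 0.15665022 -0.68187672  0.21335916] [[ 0.975  0.224 -0.   ]
 [ 0.224 -0.975  0.001]
 [ 0.    -0.001 -1.   ]] 0.09110809044135809
```

View pics/top0.png

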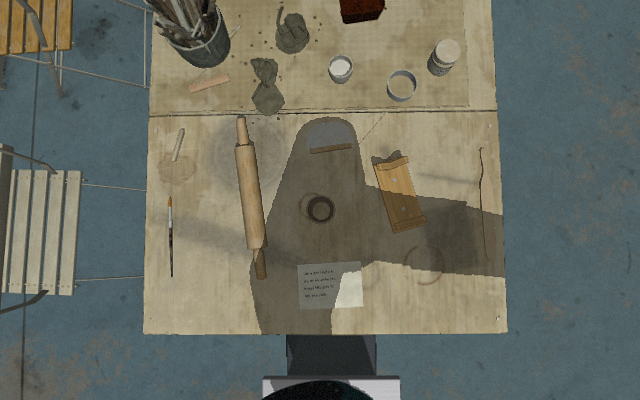

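View pics/scene0.png

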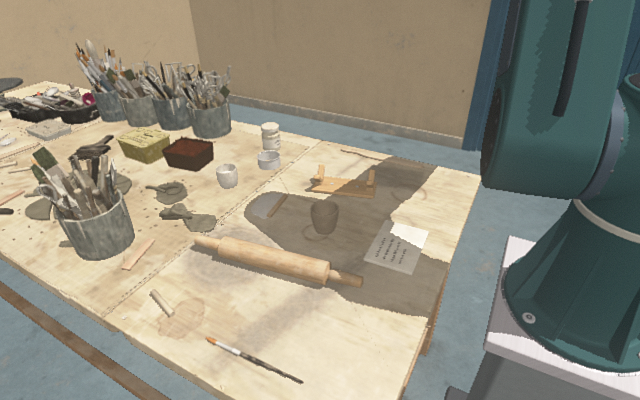

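The top view shows the pin with ends at about (240,118) and (261,278), the cup at about (320,208) and the rest at about (400,193). I'll enlarge it to get precise points.

```bash
python3 - <<'E'
from h import *
im=cv2.imread("pics/top0.png")
a=im[105:290,225:295]; b=im[145:240,300:435]
a=cv2.resize(a,None,fx=3,fy=3,interpolation=cv2.INTER_CUBIC); b=cv2.resize(b,None,fx=4,fy=4,interpolation=cv2.INTER_CUBIC)
o=np.zeros((555,760,3),np.uint8); o[:555,:210]=a; o[:380,215:755]=b
o=np.clip(o.astype(float)*1.5,0,255).astype(np.uint8)
cv2.imwrite("pics/crop0.png",o)
E
```

```text
(no output)
```

View pics/crop0.png

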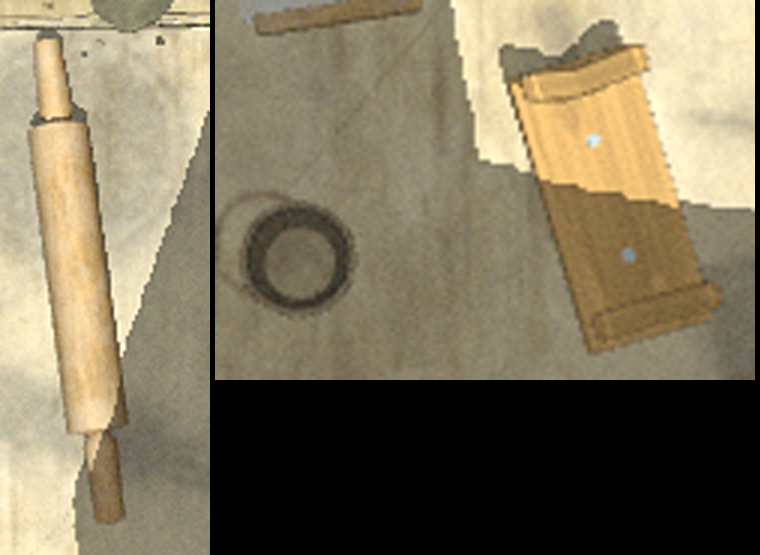

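The crop shows the pin's barrel corners at about (235,147), (254,146), (247,249) and (267,247) in full-image pixels. The rest's two screws are at (394.5,180.3) and (403.5,208.8), and the cup's rim is centred near (321,209).

```bash
python3 - <<'E'
from h import *
import pickle
c=pickle.load(open("pics/top0.pkl","rb"))
P=lambda x,y,z:onz(c,225+x/3-.33,105+y/3-.33,z)
R=lambda x,y,z:onz(c,300+(x-215)/4-.4,145+y/4-.4,z)
f=lambda *a:print(*[np.round(v,4) for v in a])
tc=(P(30,125,.0235)+P(88,122,.0235))/2; bc=(P(66,433,.0235)+P(127,425,.0235))/2
f(tc,bc,"len",np.linalg.norm(tc-bc),"mid",(tc+bc)/2,"ang",np.degrees(np.arctan2(*(tc-bc)[[1,0]])), "dia",np.linalg.norm(P(30,125,.0235)-P(88,122,.0235)))
te,be=P(50,38,.0235),P(107,520,.0235)
f("ends",te,be,np.linalg.norm(te-be),(te+be)/2,np.degrees(np.arctan2(*(te-be)[[1,0]])))
a,b=R(593,141,.01),R(629,255,.01)
f("screws",a,b,np.linalg.norm(a-b),(a+b)/2,np.degrees(np.arctan2(*(a-b)[[1,0]])))
for q in [(645,48),(512,80),(720,288),(590,345)]: f(q,R(*q,.052),R(*q,.01))
f("cup",R(299,257,.062))
s=pickle.load(open("pics/scene0.pkl","rb"))
E
```

```text
Traceback (most recent call last):
numpy._core._exceptions._UFuncNoLoopError: ufunc 'multiply' did not contain a loop with signature matching types (dtype('<U3'), dtype('float64')) -> None
```

```bash
python3 - <<'E'
from h import *
import pickle
np.set_printoptions(precision=4,suppress=True)
c=pickle.load(open("pics/top0.pkl","rb"))
P=lambda x,y,z:onz(c,225+x/3-.33,105+y/3-.33,z)
R=lambda x,y,z:onz(c,300+(x-215)/4-.4,145+y/4-.4,z)
f=print
tc=(P(30,125,.0235)+P(88,122,.0235))/2; bc=(P(66,433,.0235)+P(127,425,.0235))/2
f(tc,bc,"len",np.linalg.norm(tc-bc),"mid",(tc+bc)/2,"ang",np.degrees(np.arctan2(*(tc-bc)[[1,0]])), "dia",np.linalg.norm(P(30,125,.0235)-P(88,122,.0235)))
te,be=P(50,38,.0235),P(107,520,.0235)
f("ends",te,be,np.linalg.norm(te-be),(te+be)/2,np.degrees(np.arctan2(*(te-be)[[1,0]])))
a,b=R(593,141,.01),R(629,255,.01)
f("screws",a,b,np.linalg.norm(a-b),(a+b)/2,np.degrees(np.arctan2(*(a-b)[[1,0]])))
for q in [(645,48),(512,80),(720,288),(590,345)]: f(q,R(*q,.052),R(*q,.01))
f("cup",R(299,257,.062))
E
```

```text
[0.6902 0.1966 0.0235] [0.4517 0.1657 0.0235] len 0.2405069566986332 mid [0.5709 0.1811 0.0235] ang 7.386420737626944 dia 0.04590657302770734
ends [0.7591 0.2045 0.0235] [0.3826 0.1574 0.0235] 0.379471895379289 [0.5709 0.1809 0.0235] 7.129850482681393
screws [ 0.6071 -0.1548  0.01  ] [ 0.5399 -0.1742  0.01  ] 0.07000516586311073 [ 0.5735 -0.1645  0.01  ] 16.053356925801644
(645, 48) [ 0.654  -0.1785  0.052 ] [ 0.6622 -0.1869  0.01  ]
(512, 80) [ 0.6366 -0.1033  0.052 ] [ 0.6439 -0.1081  0.01  ]
(720, 288) [ 0.5184 -0.2165  0.052 ] [ 0.5201 -0.2266  0.01  ]
(590, 345) [ 0.4875 -0.1436  0.052 ] [ 0.4877 -0.1503  0.01  ]
cup [0.5374 0.0172 0.062 ]
```

Two independent checks agree: the rest's screw spacing comes out at 70 mm, and the pin measures 379 mm overall.
- Pin: centre (0.571, 0.181), axis 7.2° from x
- Rest: centre (0.5735, -0.1645), trough 16° from x
- Cup: (0.537, 0.017)

Next I move over the pin at the current height, bowing away from the base.

```bash
python3 -m handwheel '-1 0.334 -0.159 0 5.7; -1 0.334 -0.159 0 5.7; -1 0.334 -0.159 0 5.7; -1 0.334 -0.159 0 5.7; -1 0.334 -0.159 0 5.7; -1 0.334 -0.159 0 5.7; -1 0.334 -0.159 0 5.7; -1 0.597 -0.749 0 5.7; -1 0.597 -0.749 0 5.7; -1 0.597 -0.749 0 5.7; -1 0.597 -0.749 0 5.7; -1 0.597 -0.749 0 5.7; -1 0.597 -0.749 0 5.7; -1 0.597 -0.749 0 5.7; -1 0.597 -0.749 0 5.7; -1 0.597 -0.749 0 5.7; -1 0.597 -0.749 0 5.7; -1 0.597 -0.749 0 5.7; -1 0.597 -0.749 0 5.7; -1 0.597 -0.749 0 5.7'
cat >> h.py <<'E'
def go(x,y,z,deg):
    s=bot.read_state(); R=np.array(s["orientation"]); p=np.array(s["eef_pos"])
    cur=np.degrees(np.arctan2(R[1,0],R[0,0]))
    print("t",s["t"],"pos",p.round(4),"xang",cur.round(2),"tilt",R[:,2].round(4),"rows shift",(R.T@(np.array([x,y,z])-p)).round(4),"turn",round(cur-deg,2),"open",s["opening"],"F",np.round(s["force"],1))
E
python3 -c "
from h import *
go(.571,.181,.007,7.2)
snap('wrist','w0')"
```

```text
t: 2.1
eef_pos: [0.5684, 0.1726, 0.2138]
orientation: [[0.992, 0.126, -0.0], [0.126, -0.992, -0.0], [-0.0, 0.0, -1.0]]
force: [1.3, -0.7, -0.7]
opening: 0.0913
t 2.1 pos [0.5684 0.1726 0.2138] xang 7.25 tilt [-2.e-04 -1.e-04 -1.e+00] rows shift [ 0.0037 -0.008   0.2068] turn 0.05 open 0.09126164164935811 F [ 1.3 -0.7 -0.7]
```

View pics/w0.png

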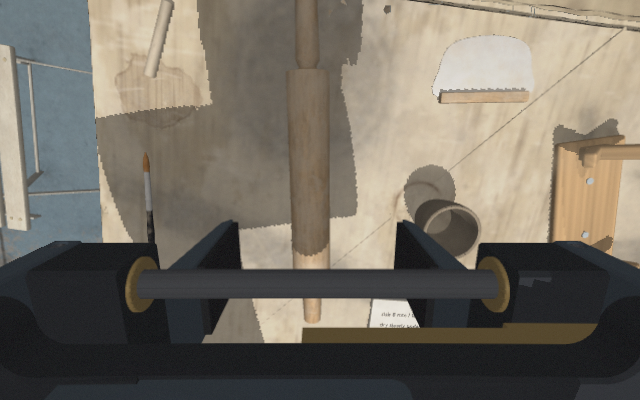

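The wrist view shows the pin between the open fingers. The barrel's far end is near row 69 (columns 287–329) and its near end near row 250 (columns 292–329). The cup is clear at right.

```bash
python3 - <<'E'
from h import *
import pickle
np.set_printoptions(precision=4,suppress=True)
c=pickle.load(open("pics/w0.pkl","rb"))
a=[onz(c,u,v,.0235) for u,v in((287.5,72),(329,72),(291.5,235),(329,235))]
p,q=(a[0]+a[1])/2,(a[2]+a[3])/2
print(p,q,np.linalg.norm(a[0]-a[1]),np.linalg.norm(a[2]-a[3]),np.degrees(np.arctan2(*(p-q)[[1,0]])))
print("rest screws",onz(c,590,181,.01),onz(c,585,234,.01),"cup",onz(c,447,228,.062))
go(.571,.181,.007,7.2)
E
```

```text
[0.6864 0.1974 0.0235] [0.5014 0.1729 0.0235] 0.04445642365553404 0.04618863587542578 7.567295926796846
rest screws [ 0.6083 -0.1539  0.01  ] [ 0.5418 -0.1719  0.01  ] cup [0.5435 0.0269 0.062 ]
t 2.15 pos [0.5698 0.1779 0.2142] xang 7.35 tilt [ 0.0013  0.0016 -1.    ] rows shift [ 0.0013 -0.0026  0.2072] turn 0.15 open 0.0912305790982196 F [-4.7  2.1  0.4]
```

The wrist view agrees with the top view to within about 2 mm. I descend and grip.

```bash
python3 -m handwheel '-1 0 0 0.05 0; -1 0 0 0.1 0; -1 0 0 0.14 0; -1 0 0 0.17 0; -1 0 0 0.19 0; -1 0 0 0.203 0; -1 0 0 0.206 0; -1 0 0 0.206 0; -1 0 0 0.206 0; 1 0 0 0.206 0; 1 0 0 0.206 0; 1 0 0 0.206 0; 1 0 0 0.206 0; 1 0 0 0.206 0; 1 0 0 0.206 0; 1 0 0 0.206 0; 1 0 0 0.206 0; 1 0 0 0.206 0; 1 0 0 0.206 0; 1 0 0 0.206 0'
```

```text
t: 4.15
eef_pos: [0.5684, 0.1704, 0.0079]
orientation: [[0.992, 0.126, -0.0], [0.126, -0.992, -0.0], [-0.0, 0.0, -1.0]]
force: [-0.5, -0.3, -0.7]
opening: 0.0462
```

Gripped at 46 mm opening. The pin rolled about 1 cm as the jaws closed, which is harmless. Lift, then check.

```bash
python3 -m handwheel '1 0 0 -0.01 0; 1 0 0 -0.03 0; 1 0 0 -0.06 0; 1 0 0 -0.09 0; 1 0 0 -0.12 0; 1 0 0 -0.14 0; 1 0 0 -0.15 0; 1 0 0 -0.15 0; 1 0 0 -0.15 0; 1 0 0 -0.15 0'
python3 -c "
from h import *
go(.5735,-.1640,.15,16)
snap('top','t1');snap('scene','s1')
im=cv2.imread('pics/t1.png')[70:320,180:460]
cv2.imwrite('pics/t1c.png',cv2.resize(im,None,fx=2.4,fy=2.4,interpolation=cv2.INTER_CUBIC))"
```

```text
t: 5.15
eef_pos: [0.5677, 0.1702, 0.1566]
orientation: [[0.992, 0.126, -0.002], [0.126, -0.992, -0.001], [-0.002, 0.0, -1.0]]
force: [-0.5, 0.1, -4.9]
opening: 0.0462
t 5.15 pos [0.5677 0.1702 0.1566] xang 7.24 tilt [-2.e-03 -5.e-04 -1.e+00] rows shift [-0.0364  0.3323  0.0068] turn -8.76 open 0.04619490399095292 F [-0.5  0.1 -4.9]
```

View pics/t1c.png

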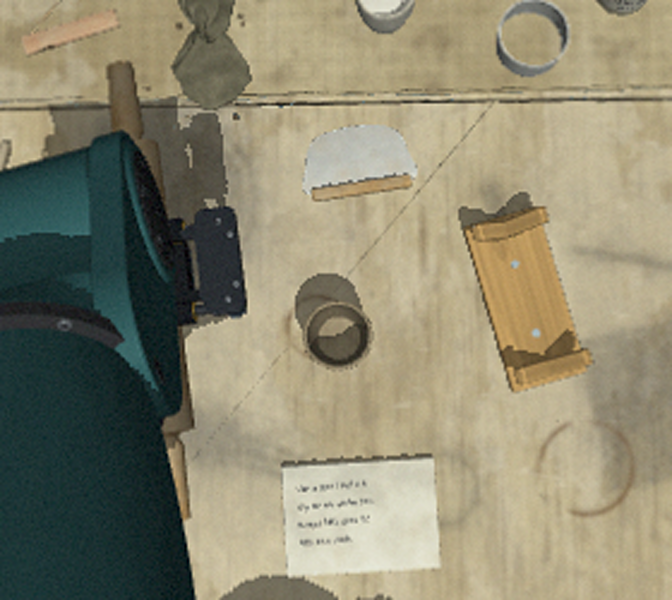

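View pics/s1.png

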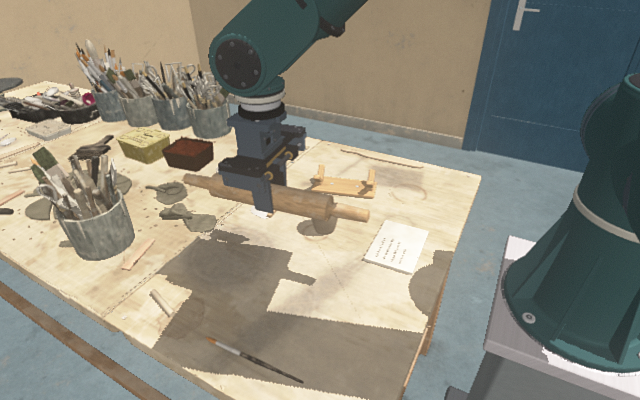

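The pin is held level and clear of the table, with the cup still standing and the rest in full view (screws at crop (515,264) and (536,332)). I carry it over at 0.157 m, well above the cup.

```bash
python3 -m handwheel '1 -0.002 0.02 0 0; 1 -0.006 0.05 0 -1; 1 -0.010 0.085 0 -2; 1 -0.015 0.12 0 -3; 1 -0.019 0.155 0 -4; 1 -0.023 0.19 0 -5; 1 -0.027 0.225 0 -6; 1 -0.031 0.26 0 -7; 1 -0.035 0.29 0 -8; 1 -0.038 0.315 0 -8.8; 1 -0.040 0.328 0 -8.8; 1 -0.040 0.3327 0 -8.8; 1 -0.040 0.3327 0 -8.8; 1 -0.040 0.3327 0 -8.8; 1 -0.040 0.3327 0 -8.8'
python3 -c "
from h import *
go(.570,-.165,.036,16)
snap('wrist','w2');snap('top','t2')"
```

```text
t: 6.75
eef_pos: [0.5707, -0.1638, 0.1579]
orientation: [[0.961, 0.277, -0.0], [0.277, -0.961, 0.0], [-0.0, -0.0, -1.0]]
force: [0.7, 0.2, -5.9]
opening: 0.0465
t 6.75 pos [ 0.5707 -0.1638  0.1579] xang 16.09 tilt [-2.e-04  1.e-04 -1.e+00] rows shift [-0.001   0.001   0.1219] turn 0.09 open 0.04645334187599208 F [ 0.7  0.2 -5.9]
```

View pics/w2.png

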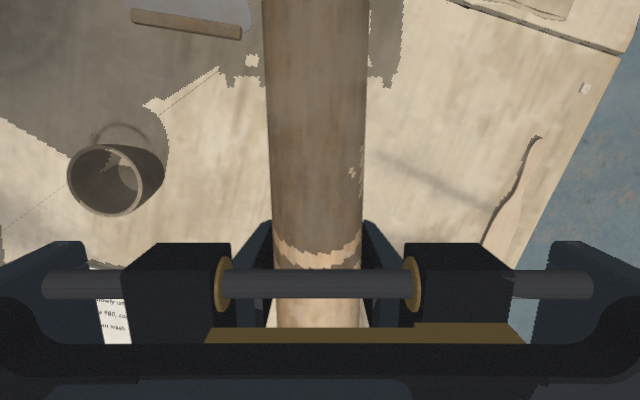

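The pin fills the wrist view and hides the rest. The cup is clear at left at about (120,180). I descend to just above seated, which is a TCP height of about 0.0394.

```bash
python3 -m handwheel '1 0 0.001 0.02 0; 1 0 0.001 0.05 0; 1 0 0.001 0.075 0; 1 0 0.001 0.09 0; 1 0 0.001 0.1 0; 1 0 0.001 0.106 0; 1 0 0.001 0.11 0; 1 0 0.001 0.113 0; 1 0 0.001 0.115 0; 1 0 0.001 0.116 0; 1 0 0.001 0.116 0; 1 0 0.001 0.116 0'
python3 -c "
from h import *
go(.570,-.165,.0394,16)
snap('scene','s3')
im=cv2.imread('pics/s3.png')[130:250,240:440]
cv2.imwrite('pics/s3c.png',cv2.resize(im,None,fx=4,fy=4,interpolation=cv2.INTER_CUBIC))"
```

```text
t: 8.05
eef_pos: [0.5711, -0.1656, 0.0422]
orientation: [[0.961, 0.276, 0.0], [0.276, -0.961, -0.0], [0.0, 0.0, -1.0]]
force: [-0.3, 0.8, -5.1]
opening: 0.046
t 8.05 pos [ 0.5711 -0.1656  0.0422] xang 16.04 tilt [ 3.e-04 -1.e-04 -1.e+00] rows shift [-0.0009 -0.0009  0.0028] turn 0.04 open 0.04600406228307392 F [-0.3  0.8 -5.1]
```

View pics/s3c.png

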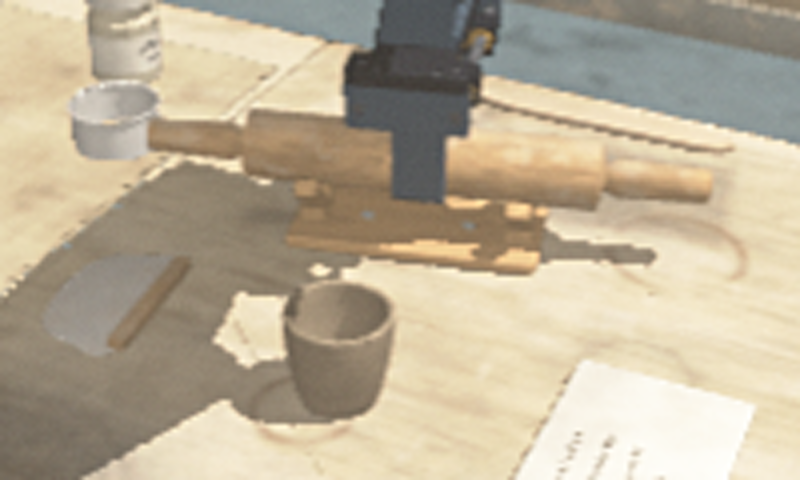

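The scene crop shows the barrel over both V's, still just clear with no contact force, and the cup standing untouched. I lower the last 3 mm slowly.

```bash
python3 -m handwheel '1 0 0 0.001 0; 1 0 0 0.002 0; 1 0 0 0.003 0; 1 0 0 0.003 0; 1 0 0 0.003 0'
```

```text
t: 8.6
eef_pos: [0.5714, -0.1654, 0.0402]
orientation: [[0.961, 0.276, 0.0], [0.276, -0.961, 0.0], [0.0, -0.0, -1.0]]
force: [-8.3, 8.2, 19.9]
opening: 0.0459
```

Contact: about 25 N of load has come onto the V's. Release in place.

```bash
python3 -m handwheel '0.2 0 0 0 0; 0 0 0 0 0; -0.3 0 0 0 0; -0.6 0 0 0 0; -1 0 0 0 0; -1 0 0 0 0; -1 0 0 0 0; -1 0 0 0 0; -1 0 0 0 0'
python3 -c "
from h import *
go(.570,-.165,.2,16)"
```

```text
t: 9.5
eef_pos: [0.571, -0.1656, 0.0389]
orientation: [[0.961, 0.276, -0.0], [0.276, -0.961, 0.0], [-0.0, -0.0, -1.0]]
force: [0.9, -0.5, 0.9]
opening: 0.0912
t 9.5 pos [ 0.571  -0.1656  0.0389] xang 16.04 tilt [-0.  0. -1.] rows shift [-0.0008 -0.0009 -0.1611] turn 0.04 open 0.09121169441899987 F [ 0.9 -0.5  0.9]
```

Rise straight up, then back away to uncover the top view. The gripper goes to -y, away from the cup.

```bash
python3 -m handwheel '-1 0 0 -0.01 0; -1 0 0 -0.03 0; -1 0 0 -0.06 0; -1 0 0 -0.1 0; -1 0 0 -0.15 0; -1 0 0 -0.2 0; -1 0 0.04 -0.22 0; -1 0 0.09 -0.22 0; -1 0 0.14 -0.22 0; -1 0 0.19 -0.22 0; -1 0 0.24 -0.22 0; -1 0 0.28 -0.22 0; -1 0 0.3 -0.22 0; -1 0 0.3 -0.22 0; -1 0 0.3 -0.22 0'
python3 -c "
from h import *
snap('top','t4');snap('scene','s4')
a=cv2.resize(cv2.imread('pics/t4.png')[90:290,290:470],None,fx=3,fy=3,interpolation=cv2.INTER_CUBIC)[:,:540]
cv2.imwrite('pics/t4c.png',a)
b=cv2.resize(cv2.imread('pics/s4.png')[130:250,240:440],None,fx=4,fy=4,interpolation=cv2.INTER_CUBIC)
cv2.imwrite('pics/s4c.png',b)"
```

```text
t: 11.0
eef_pos: [0.6536, -0.4536, 0.2591]
orientation: [[0.961, 0.276, -0.0], [0.276, -0.961, 0.0], [-0.0, -0.0, -1.0]]
force: [0.8, 0.3, -0.1]
opening: 0.0917
```

View pics/t4c.png

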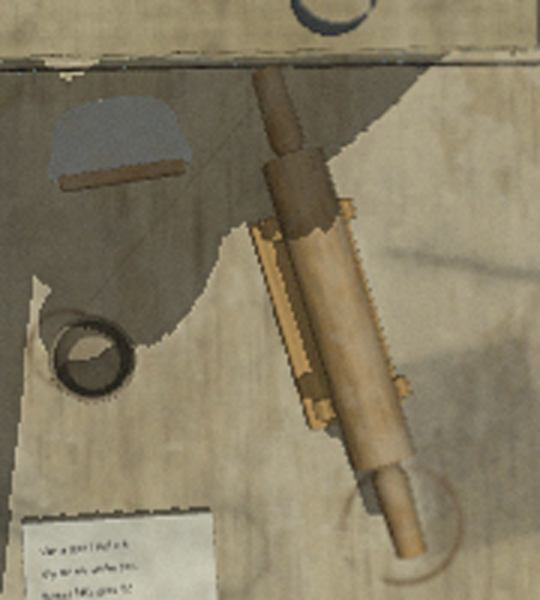

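View pics/s4c.png

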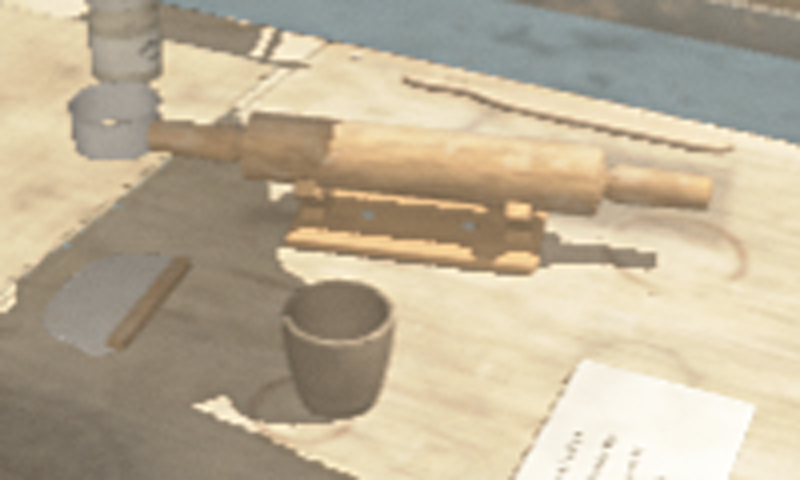

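The pin sits in both V's with a tip showing on either side of the barrel. Handle ends are at about (266,70) and (411,555) in the top crop and (150,133) and (712,187) in the scene crop. The cup is unmoved. Numeric check by two-view triangulation:

```bash
python3 - <<'E'
from h import *
import pickle
np.set_printoptions(precision=4,suppress=True)
c=pickle.load(open("pics/t4.pkl","rb")); s=pickle.load(open("pics/s4.pkl","rb"))
T=lambda x,y:(290+x/3-.33,90+y/3-.33); S=lambda x,y:(240+x/4-.4,130+y/4-.4)
C=[onz(c,*T(*q),.055) for q in((264,168),(324,148),(360,470),(413,455))]
e=[onz(c,*T(*q),.055) for q in((266,70),(411,555))]
print("barrel mid",sum(C)/4,"ends mid",sum(e)/2,"len",np.linalg.norm(e[0]-e[1]),"ang",np.degrees(np.arctan2(*(e[0]-e[1])[[1,0]])))
for a,b in(((266,70),(150,133)),((411,555),(712,187))):
    o,d=ray(c,*T(*a));p,g=ray(s,*S(*b))
    k=np.linalg.lstsq(np.c_[d,-g],p-o,rcond=None)[0]; x,y=o+k[0]*d,p+k[1]*g
    print("tri",(x+y)/2,"gap",np.linalg.norm(x-y))
print("cup",onz(c,*T(94,357),.062))
i0,i4=[cv2.imread(f"pics/{n}.png") for n in("s3","s4")]
print("cup diff scene s3-s4",cv2.absdiff(i0,i4)[198:236,308:340].mean())
E
```

```text
barrel mid [ 0.5725 -0.1665  0.055 ] ends mid [ 0.5728 -0.1648  0.055 ] len 0.3767137696046157 ang 15.124326809008963
tri [ 0.7559 -0.1148  0.0555] gap 0.0032324459592377756
tri [ 0.3913 -0.2127  0.0607] gap 0.0005572685676146188
cup [0.5378 0.0163 0.062 ]
cup diff scene s3-s4 11.432017543859649
```

The pin's middle is within about 2 mm of the seat, its axis within about 1°, and its height at 0.055–0.061. The cup's rim is within 1 mm of its start position. Handing in.

```bash
python3 -c "
from plant import bot
print(bot.sign_off())"
```

```text
the job is handed in; nothing more can be done
None
```

I picked the rolling pin up by the middle of its barrel, carried it over above the height of the cup and lowered it into both V's. About 25 N of force came up as it seated. I then opened the gripper, rose and backed well clear, and handed the job in at about 11 s. It reported no verdict.

Last checks:

| Check | Measured | Target or limit |
|---|---|---|
| Pin middle, horizontal | (0.573, -0.165), about 2 mm from the measured seat | within 25 mm |
| Axis against trough | about 15.1° against 16°, so about 1° off | within 7° |
| Cup rim position | within about 1 mm of its start, upright in both views | within 15 mm |

- **Height:** The two handle ends triangulated at 55.5 mm and 60.7 mm, averaging 58 mm against the expected 55 mm. I put the 5 mm difference between them down to picking pixels by hand at low resolution, because both views show the barrel resting in both V's.
- **Cup image difference:** A direct image difference over the cup, before and after release, was not near zero (11 grey levels). I put that down to the arm's moving shadow, since the cup's outline is in the same place.
- **Grasp:** The pin rolled about 1 cm as the jaws closed, because the arm had stopped slightly short of the commanded point. It had no effect on the placing.

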